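Close the viewing pot and show it to the document camera

TASK

Put the green magnifier lid on the open green viewing pot with the snail shell while the pot stands on the table, then take the pot by its two clear side walls and hold it up in front of the document camera: centred, window 12 cm from the lens and facing it squarely, so the pot leans by as much as the camera head does. Keep your fingers off the window and the lid on, and do not touch the document camera or shift the other pots, the tubs of stones or the spectacles. Finish while holding the pot still there: do not put it down or let go.

Things in the scene. Friction and masses are not known exactly. Their poses are not given: they have to be found in the camera images.
- pot: the open one of three viewing pots in a row: square body 56 x 56 x 46 mm high, 3 mm walls, round white neck on top (40 mm outside, from 46 to 58 mm up), 120 g. Green base and back (-x); clear side walls (-y, +y) and window (+x). Origin: centre of the underside; z up, +x out through the window. Starts upright, window roughly away from the robot, snail shell inside
- pot_window: the clear front window of pot, 50 x 42 mm, 3 mm thick, flush with the front; its origin is in the wall, 26.5 mm ahead (+x) of the pot's origin and level with the underside; axes as the pot's
- window_centre (a point): centre of the outer face of the window: 28 mm ahead (+x) and 23 mm above the pot's origin; axes as the pot's
- lid: the open pot's lid: round, green, clear lens in the top, 52 mm across, 17 mm high, 25 g, lying rim down. Skirt 44 mm inside, 11 mm deep: slips loosely over the neck (2 mm play all round), rests on its rim, does not snap. Seated, its origin is 47 mm and its top 64 mm above the pot's origin, skirt 1 mm off the pot's shoulder. Origin: centre of the underside (skirt edge), z up
- shell: brown and cream snail shell, 29 mm across, 24 mm high, lying loose in the open pot. Origin: centre of its underside
- visualiser: document camera fixed to the table: white base 170 x 130 x 28 mm, two-link arm, elbow leaning to the back, camera head about 0.3 m up over the front edge of the base. Origin: on the table straight under the lens; the base reaches from 18 mm ahead of it (-x) to 152 mm behind (+x); its front (-x) faces roughly towards the robot; z up
- camera_head: white camera head, 78 mm wide, black lens 32 mm across. Origin: centre of the lens's front, 285 mm straight above the visualiser's origin. It looks along its -x, 20 degrees below level; y is level; z leans 20 degrees from vertical to the side it looks to. Pot rightly shown: its axes parallel to these (pot +x to the lens, z along head z), window centre at (-0.120, 0, 0) here
Mind the look-alikes: they are no part of the job. What is shaped like the lid but brown or purple is not meant.

How it is judged:
On the way, in this order (a step that is already met when the one before it is completed fails the run):
1. the green lid sits fully down on the open pot, let go, while the pot stands upright on the table with the shell inside (horizontal distance between lid and pot below 0.005 m and z of lid in the frame of pot between 0.044 and 0.0495 m and angle between the z axis of lid and the z axis of pot, either way round below 0.08 rad and x of shell in the frame of pot between -0.028 and 0.028 m and y of shell in the frame of pot between -0.028 and 0.028 m and z of shell in the frame of pot between 0 and 0.045 m and height (world z) of pot below 0.006 m and angle between pot's own z axis and vertical below 0.08 rad and contact force between the fingers and lid below 0.1 N), for 0.2 s.
2. the closed pot is lifted clear of the table, lid on (x of lid in the frame of pot between -0.005 and 0.005 m and y of lid in the frame of pot between -0.005 and 0.005 m and z of lid in the frame of pot between 0.044 and 0.0495 m and angle between the z axis of lid and the z axis of pot, either way round below 0.08 rad and height (world z) of pot above 0.06 m and contact force between the fingers and pot above 1 N), for 0.1 s.
At the end, for the whole second after the job is handed in: Fingers still hold the pot, still, over 150 mm up: window centre 120 +-15 mm from the lens, within 15 mm of its axis, window facing it and pot z along head z, each within 0.15 rad; no finger on the window; lid seated (5 mm sideways, 2.5 mm in height, 0.08 rad), shell inside (x of window_centre in the frame of camera_head between -0.135 and -0.105 m and y of window_centre in the frame of camera_head between -0.015 and 0.015 m and z of window_centre in the frame of camera_head between -0.015 and 0.015 m and angle between the x axis of pot and the x axis of camera_head, either way round below 0.15 rad and angle between the z axis of pot and the z axis of camera_head, either way round below 0.15 rad and x of camera_head in the frame of pot above 0.05 m and angle between pot's own z axis and vertical below 0.6 rad and height (world z) of pot above 0.15 m and linear speed of pot below 0.02 m/s and contact force between the fingers and pot above 1 N and contact force between the fingers and pot_window below 0.3 N and contact force between pot and visualiser below 0.1 N and x of lid in the frame of pot between -0.005 and 0.005 m and y of lid in the frame of pot between -0.005 and 0.005 m and z of lid in the frame of pot between 0.044 and 0.0495 m and angle between the z axis of lid and the z axis of pot, either way round below 0.08 rad and x of shell in the frame of pot between -0.028 and 0.028 m and y of shell in the frame of pot between -0.028 and 0.028 m and z of shell in the frame of pot between 0 and 0.045 m); the arm keeps its last pose, push and grip.
It fails at once if another pot, a tub or the spectacles is shifted by more than 25 mm (distance of any of pot_pebbles, pot_cone, tub_limestone, tub_basalt, glasses from where it was at the start of the episode above 0.025 m).
It fails at once if the document camera is knocked or leaned on (over 3 N) (contact force between visualiser and anything else above 3 N).
It also fails if it takes over 51 s, if anything falls off the work surface, if the arm or the gripper's body presses on something with over 40 N, if the wrist force passes 120 N, or if a joint passes its speed limit or range.

ROBOT

A 7-joint arm with a two-finger parallel gripper is mounted at the origin on the work surface. World frame = base frame: x ahead of the robot, y to its left, z up, the work surface at z = 0. Lengths are in m, angles in rad, forces in N, time in s.
With the tool pointing down it reaches from about 0.425 to 1.025 m from the base axis. Payload 9.4 kg.
Tool frame: the origin (TCP) lies between the finger pads; the fingertips stand 22 mm ahead of it and the grasp point (between the pads) lies 3 mm ahead of it; x points along the fingers, y is the direction in which the jaws open and shut, and the axes are right-handed (so a half turn about x gives the same grasp; the last joint's range is limited). The gripper opens to 85 mm and grips with 20 to 120 N. Pads are 22 mm wide; open, the fingers measure 114 mm over their backs; the gripper's body (76 mm by 85 mm) begins 54 mm behind the grasp point. The pads swing forward as they close: fully open they stand 13 mm farther back than shut.
Start: joints at [-1.282, 0.599, -0.003, 1.599, 0.002, 0.943, -0.08], TCP at [0.259, 0.677, 0.253] pointing down, gripper open.
Joint ranges: [-2.57, 2.57], [-0.35, 1.97], [-1.29, 1.29], [0.11, 2.56], [-1.05, 4.19], [0.11, 1.86], [-2.63, 2.63]. Speed limits (rad/s): [2.22, 2.22, 3.01, 3.01, 3.14, 3.14, 3.14].

INTERFACE

Orientations are given as a rotation vector (axis times angle).
In Python, from workcell import ctrl gives the robot as it stands.
- The arm moves only by the tool servo_tool, never from a script. Its arguments are lists of equal length, an entry for each row: "offset": the shift along the tool's x, y, z in m, a list of three; "angular": the turn, a rotation vector about the tool's x, y, z in degrees, a list of three; "hand": the finger opening in m, from 0 to 0.0854. In form: {"offset": [[dx, dy, dz], ...], "angular": [[rx, ry, rz], ...], "hand": [hand, ...]}. A call has 1 to 12 rows; each row shifts and turns the pose as measured when the row begins, along the tool's axes as they then stand; what a row does not reach is not made up. A row lasts 1/10 s, in which the tool goes at most 50 mm and 8.59 degrees, less where a joint would pass 70% of its speed; a pose out of reach is approached as far as the arm can. A call is refused whole if a number of a shift passes 0.05 or a number of a turn 8.59, either way. A call with a gripper value outside its range is refused whole. The fingers move at their own pace and stop on an object; the grip force is fixed at half the most. Time passes only in rows, so rows that do not move let the fingers close. It gives the time, the measured TCP pose, the force and the opening at its end, in the units of the state.
- ctrl.read_state(): the state, without advancing time (a new reading comes with each control period).
- ctrl.get_image(name): name is "side" or "top"; returns a dict with "pixels" (420x560x3 uint8, blue, green, red), "vertical_fov" (degrees; the focal length in pixels is half the picture's height over the tangent of half this angle, whatever the lens; pixels are square), "cx", "cy" (the principal point, pixels), "dist" ([k1, k2, p1, p2, k3] as OpenCV has them; the pictures are not rectified), "R" (3x3) and "t" (3): a world point X has camera coordinates R X + t. Camera axes: x right, y down, z forward; pixel columns grow to the right and rows downward; lengths in m; the calibration is good to about 2 mm. A picture is of the moment at which its call begins. There is no depth.
- ctrl.hand_in(): hands the job in, once; it reports no verdict.
The state is a dict: "time": time; "q": joint angles; "qvel": joint speeds; "joint_efforts": joint torques, N m; "tcp_pos": TCP position; "tcp_rot": TCP orientation; "contact_force": force on the tool from outside, world axes, zero at the start; "moment": the same for the moment, N m; "width": opening from 0.0 (shut) to 1.0 (fully open).
Only numpy, scipy, OpenCV 4.12 (cv2) and the standard library are available. Lean on these libraries where they do the work, as an engineer would, in place of code of your own. Each camera call takes 0.05 s, during which the arm holds its last target. There are 200 camera calls.

## Working session

There is one attempt and no reset: what is moved stays moved. The work goes in short steps, Python scripts to look and compute and a tool call to move; the robot and the scene stay as the last step left them, time stands still between calls to the robot, and variables do not carry over. Pictures are saved under pics/ and viewed, about 8 in all and at most 12, crops included, and the job is handed in when it is done.

Besides the shell and the picture viewer there is one more tool, called after "Emit:" as name(argument=value, ...) on one line, values as JSON. servo_tool: Moves the arm, as the interface text tells. Its arguments: {"type":"object","properties":{"offset":{"type":"array"},"angular":{"type":"array"},"hand":{"type":"array"}},"required":["offset","angular","hand"]}

```bash
mkdir -p pics; ls; python3 - <<'E'
from workcell import ctrl
import cv2,numpy as np
for n in("side","top"):
    d=ctrl.get_image(n); cv2.imwrite(f"pics/{n}0.png",d["pixels"])
    print(n,d["vertical_fov"],d["cx"],d["cy"],d["dist"],np.array(d["R"]).round(3).tolist(),d["t"], (-np.array(d["R"]).T@d["t"]).round(3))
s=ctrl.read_state();print({k:np.round(v,3).tolist() for k,v in s.items()})
E
```

```text
pics
side 48.122786806956825 272.5078926197124 208.10912949926666 [-0.02018509  0.          0.          0.          0.        ] [[0.975, -0.224, 0.005], [-0.152, -0.68, -0.717], [0.164, 0.698, -0.697]] [-0.55100042  0.17154903  1.36543221] [ 0.34  -0.96   1.077]
top 49.78123929009719 282.40117654150924 207.56229625139508 [0.00753558 0.         0.         0.         0.        ] [[0.066, -0.998, 0.004], [-0.971, -0.065, -0.229], [0.229, 0.011, -0.973]] [-0.09180014  0.59554889  0.98244298] [ 0.359 -0.064  1.093]
{'time': 0.1, 'q': [-1.282, 0.6, -0.003, 1.6, 0.002, 0.943, -0.08], 'qvel': [-0.001, -0.001, -0.0, -0.003, -0.001, -0.001, 0.001], 'joint_efforts': [0.005, -77.799, 1.57, -25.862, 0.013, 0.006, 0.0], 'tcp_pos': [0.259, 0.677, 0.252], 'tcp_rot': [0.286, 1.552, -0.288], 'contact_force': [-0.137, -0.932, -0.148], 'moment': [0.038, 0.016, 0.012], 'width': 1.0}
```

View pics/side0.png

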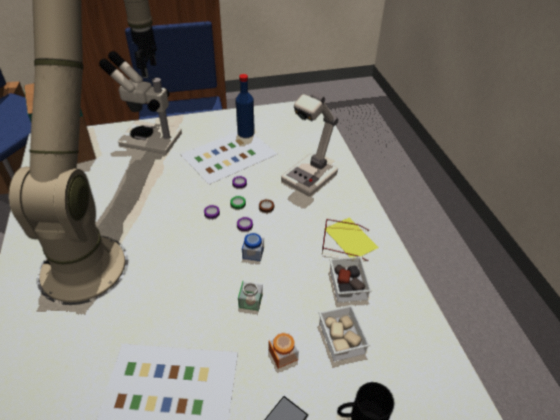

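View pics/top0.png

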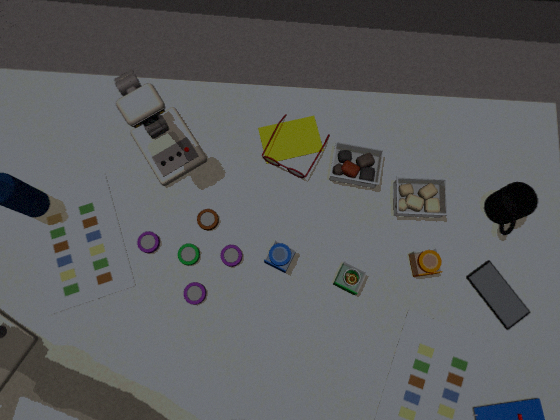

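The side view shows the green lid at about (238,202), the open pot at (250,295) and the visualiser head at (310,105). In the top view the lid is at (188,254), the pot at (350,278), and the visualiser base spans about (130-207, 110-185). Next I'll enlarge the pot and the visualiser.

```bash
cat > h.py <<'E'
import cv2,numpy as np
from workcell import ctrl
from scipy.spatial.transform import Rotation as Ro
def K(d):
    f=d["pixels"].shape[0]/2/np.tan(np.radians(d["vertical_fov"])/2)
    return np.array([[f,0,d["cx"]],[0,f,d["cy"]],[0,0,1.]])
def ray(d,uv):
    p=cv2.undistortPoints(np.float64(uv).reshape(-1,1,2),K(d),np.array(d["dist"])).reshape(-1,2)
    R=np.array(d["R"]);return -R.T@np.array(d["t"]),np.c_[p,np.ones(len(p))]@R
def plane(d,uv,z):
    c,v=ray(d,uv);return c+v*((z-c[2])/v[:,2])[:,None]
def proj(d,X):
    return cv2.projectPoints(np.float64(X).reshape(-1,3),cv2.Rodrigues(np.array(d["R"]))[0],np.array(d["t"]),K(d),np.array(d["dist"]))[0].reshape(-1,2)
def tri(d1,u1,d2,u2):
    c1,v1=ray(d1,u1);c2,v2=ray(d2,u2)
    v1=v1[0]/np.linalg.norm(v1[0]);v2=v2[0]/np.linalg.norm(v2[0])
    s=np.linalg.lstsq(np.c_[v1,-v2],c2-c1,rcond=None)[0]
    a=c1+s[0]*v1;b=c2+s[1]*v2;return (a+b)/2,np.linalg.norm(a-b)
def green(img,sat=90):
    h=cv2.cvtColor(img,cv2.COLOR_BGR2HSV);return cv2.inRange(h,(45,sat,30),(85,255,255))
def blobs(m,amin=20):
    n,l,st,c=cv2.connectedComponentsWithStats(m)
    return [(st[i].tolist(),c[i].round(1).tolist()) for i in range(1,n) if st[i][4]>amin]
def crop(img,x,y,w,h,k,gain=1.):
    return cv2.resize(cv2.convertScaleAbs(img[y:y+h,x:x+w],alpha=gain),None,fx=k,fy=k,interpolation=cv2.INTER_CUBIC)
E
python3 - <<'E'
from h import *
T=ctrl.get_image("top");S=ctrl.get_image("side");t=T["pixels"];s=S["pixels"]
a=np.hstack([crop(t,105,60,110,130,3.63,2)[:290*2][:471],crop(t,325,255,50,59,8,2)[:471]])
a=cv2.resize(a,(800,400));cv2
b=np.hstack([crop(s,270,85,80,40,5),crop(s,270,150,80,40,5)])
cv2.imwrite("pics/m1.png",np.vstack([a,b]))
for n,d in(("T",T),("S",S)):
    for st,c in blobs(green(d["pixels"],70)): print(n,st,c,plane(d,c,0.017).round(3))
E
```

```text
T [79, 203, 15, 12, 110] [86.2, 208.3] [[0.579 0.425 0.017]]
T [50, 227, 15, 12, 117] [57.3, 232.4] [[0.515 0.484 0.017]]
T [178, 243, 22, 22, 216] [188.4, 254.1] [[0.484 0.164 0.017]]
T [93, 258, 15, 12, 119] [100.2, 263.5] [[0.448 0.37  0.017]]
T [346, 270, 13, 11, 41] [353.0, 273.1] [[ 0.465 -0.228  0.017]]
T [333, 275, 25, 19, 84] [343.8, 286.6] [[ 0.432 -0.208  0.017]]
T [64, 283, 15, 13, 125] [70.8, 289.1] [[0.385 0.429 0.017]]
T [451, 357, 16, 14, 136] [458.8, 363.5] [[ 0.278 -0.473  0.017]]
T [413, 360, 17, 13, 136] [420.9, 365.9] [[ 0.267 -0.387  0.017]]
S [230, 196, 16, 13, 99] [237.6, 202.6] [[0.483 0.153 0.017]]
S [125, 363, 10, 12, 86] [129.9, 368.5] [[ 0.132 -0.361  0.017]]
S [184, 367, 9, 12, 86] [188.3, 372.7] [[ 0.267 -0.402  0.017]]
S [130, 396, 11, 13, 99] [135.3, 402.0] [[ 0.142 -0.447  0.017]]
S [192, 400, 10, 14, 105] [196.8, 406.7] [[ 0.278 -0.488  0.017]]
```

View pics/m1.png

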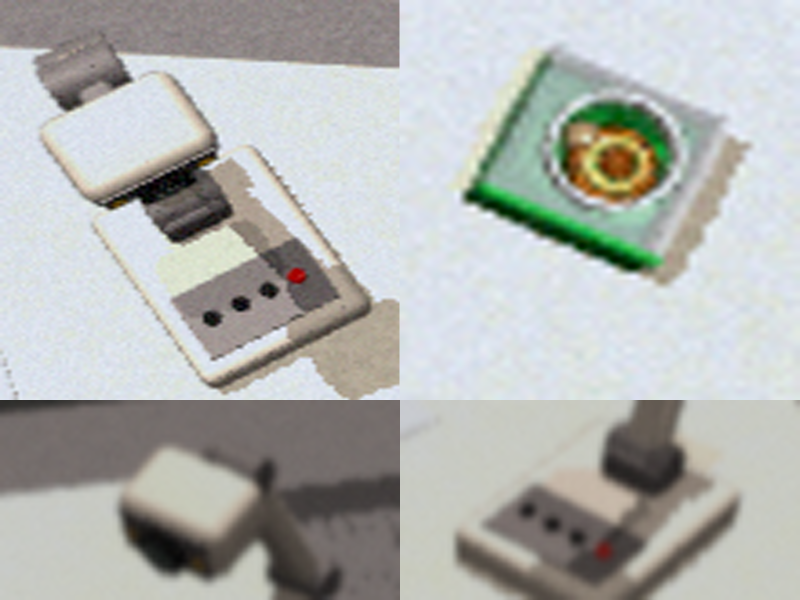

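The mosaic shows the visualiser base with its front edge towards the lower right, the head with its lens at about side pixel (303,114), and the open pot with its neck at about top pixel (352,277) and its green back towards the robot.

```bash
python3 - <<'E'
from h import *
T=ctrl.get_image("top");S=ctrl.get_image("side")
L=lambda p:[(105+x/3.63,60+y*.3244) for x,y in p]
P=lambda p:[(325+(x-399)/8,255+y*.1472) for x,y in p]
ang=lambda q:np.degrees(np.arctan2(*(q[1]-q[0])[1::-1])).round(1)
# visualiser
fr=plane(T,L([(212,389),(371,306)]),0.004);print("front edge",fr.round(3),np.linalg.norm(fr[1]-fr[0]),ang(fr))
le=plane(T,L([(205,378),(95,225)]),0.026);print("left edge",le.round(3),ang(le))
ri=plane(T,L([(370,297),(250,148)]),0.02);print("right edge",ri.round(3),ang(ri))
print("lens",plane(S,[(303,114)],.285).round(3))
for n,d,p in(("T",T,L([(130,130)])),): print("head top",plane(d,p,.32).round(3))
hd=plane(T,L([(42,130),(100,203),(217,140),(150,72)]),.31);print("headcorners",hd.round(3))
# pot
print("neck",plane(T,P([(617,150)]),.058).round(4))
c=plane(T,P([(545,50),(722,120),(660,255),(475,185)]),.046);print("body",c.round(3),c.mean(0).round(3),[ang(c[[i,j]]) for i,j in((0,1),(3,2),(3,0),(2,1))])
# lid, robust: green ring outer fit
for n,d,b in(("T",T,(170,235,40,40)),("S",S,(222,188,32,30))):
    x,y,w,h=b;m=green(d["pixels"],50)[y:y+h,x:x+w];pts=cv2.findNonZero(cv2.convexHull(cv2.findNonZero(m)) is not None and m).reshape(-1,2)+[x,y]
    q=plane(d,pts,.012);e=cv2.minEnclosingCircle(np.float32(q[:,:2]*1000));print("lid",n,e)
g=tri(T,(188.4,254.1),S,(237.6,202.6));print("lid tri",g)
# pot in side: neck
cv2.imwrite("pics/m2.png",np.hstack([crop(S["pixels"],230,275,40,40,10),crop(S["pixels"],218,182,40,40,10)]))
print(proj(S,[0.45,-.22,.058]),proj(T,[0.45,-.22,.058]))
E
```

```text
front edge [[0.651 0.249 0.004]
 [0.728 0.147 0.004]] 0.12801972254169505 -52.5
left edge [[0.653 0.248 0.026]
 [0.777 0.34  0.026]] 36.7
right edge [[0.731 0.145 0.02 ]
 [0.855 0.243 0.02 ]] 38.2
lens [[0.709 0.215 0.285]]
head top [[0.724 0.22  0.32 ]]
headcorners [[0.726 0.269 0.31 ]
 [0.68  0.232 0.31 ]
 [0.725 0.178 0.31 ]
 [0.768 0.218 0.31 ]]
neck [[ 0.4519 -0.2208  0.058 ]]
body [[ 0.485 -0.201  0.046]
 [ 0.465 -0.252  0.046]
 [ 0.419 -0.236  0.046]
 [ 0.439 -0.182  0.046]] [ 0.452 -0.218  0.046] [np.float64(-111.5), np.float64(-110.2), np.float64(-21.5), np.float64(-19.7)]
lid T ((485.00634765625, 165.66200256347656), 27.29533576965332)
lid S ((484.20654296875, 161.17662048339844), 30.31147003173828)
lid tri (array([0.48529371, 0.16738184, 0.00293528]), np.float64(0.0007919083384363342))
[[248.74429177 287.74744958]] [[351.88549919 277.90785587]]
```

View pics/m2.png

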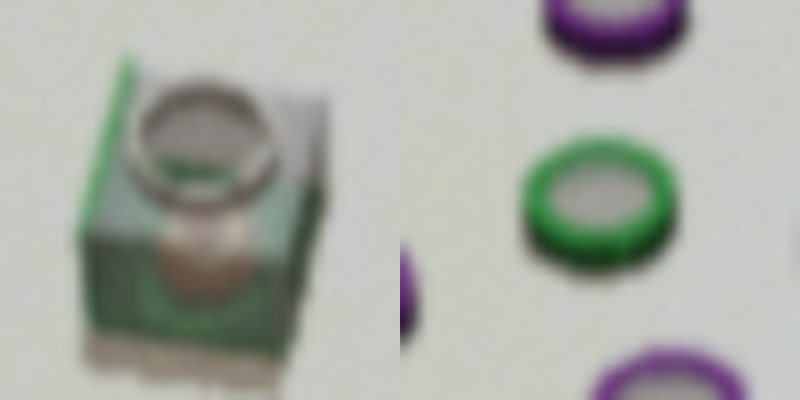

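The side crop shows the pot's window to the right and its green back to the left, which agrees with a pot yaw of about -21 deg. The green lid stands clear of its neighbours. I'll write a helper that gives the shift to a target in tool axes, and go to the pot first. Pinching its side walls and neck will centre it mechanically.

```bash
cat > go.py <<'E'
import sys;from h import *
def target(yaw,tilt=0):
    # tool y = pot y (yaw in deg), tool x = -pot z ; pot pitched up by tilt towards +x
    u=np.array([np.cos(np.radians(yaw)),np.sin(np.radians(yaw)),0]);z=np.array([0,0,1.]);t=np.radians(tilt)
    px=np.cos(t)*u+np.sin(t)*z;pz=-np.sin(t)*u+np.cos(t)*z
    x=-pz;y=np.cross(pz,px);return np.c_[x,y,np.cross(x,y)]
def delta(p,yaw,tilt=0):
    s=ctrl.read_state();R=Ro.from_rotvec(s["tcp_rot"]).as_matrix()
    w=Ro.from_matrix(R.T@target(yaw,tilt)).as_rotvec(degrees=True)
    print("t",round(s["time"],2),"tcp",np.round(s["tcp_pos"],4),"q",np.round(s["q"],2),"F",np.round(s["contact_force"],1),"w",round(s["width"],3))
    print("toolshift mm",((R.T@(np.array(p)-s["tcp_pos"]))*1000).round(1),"turn",w.round(2))
if __name__=="__main__":
    a=[float(v) for v in sys.argv[1:]];delta(a[:3],a[3],a[4] if len(a)>4 else 0)
E
python3 go.py .452 -.22 .16 -20.7; python3 go.py .452 -.22 .16 159.3;python3 - <<'E'
from h import *
print(Ro.from_rotvec(ctrl.read_state()["tcp_rot"]).as_matrix().round(3))
E
```

```text
t 0.3 tcp [0.2593 0.6769 0.253 ] q [-1.28  0.6  -0.    1.6   0.    0.94 -0.08] F [-0.7  0.1  0.6] w 1.001
toolshift mm [  93.4 -768.6  500.8] turn [-0.26  0.    0.03]
t 0.3 tcp [0.2593 0.6769 0.253 ] q [-1.28  0.6  -0.    1.6   0.    0.94 -0.08] F [-0.7  0.1  0.6] w 1.001
toolshift mm [  93.4 -768.6  500.8] turn [ 1.7974e+02  5.0000e-02 -1.0000e-02]
[[-0.     0.358  0.934]
 [-0.001  0.934 -0.358]
 [-1.    -0.001  0.   ]]
```

```bash
python3 - <<'E'
from h import *
S=ctrl.get_image("side");T=ctrl.get_image("top")
print(proj(S,[.259,.677,.253]))
print(plane(S,[(120,140),(165,152),(182,125)],0).round(3))
for z in(.1,.2,.25):print(plane(S,[(160,85),(105,60),(160,110)],z).round(3))
print(plane(S,[(245,75)],.3).round(3),plane(S,[(245,135)],.0).round(3))
E
python3 go.py .46 .25 .3 -20.7
```

```text
[[149.08731245  67.89155765]]
[[0.102 0.616 0.   ]
 [0.267 0.501 0.   ]
 [0.345 0.666 0.   ]]
[[0.282 0.823 0.1  ]
 [0.056 1.098 0.1  ]
 [0.272 0.634 0.1  ]]
[[0.288 0.641 0.2  ]
 [0.085 0.888 0.2  ]
 [0.279 0.471 0.2  ]]
[[0.291 0.55  0.25 ]
 [0.1   0.782 0.25 ]
 [0.282 0.389 0.25 ]]
[[0.575 0.463 0.3  ]] [[0.579 0.543 0.   ]]
t 0.4 tcp [0.2593 0.677  0.2531] q [-1.28  0.6  -0.    1.6   0.    0.94 -0.08] F [ 0.4 -0.2  0.4] w 0.999
toolshift mm [ -46.8 -326.9  340.1] turn [-0.26  0.    0.02]
```

Emit:
servo_tool(offset=[[-0.05, 0, 0], [-0.05, 0, 0], [-0.05, 0, 0], [0, -0.032, 0.034], [0, -0.032, 0.034], [0, -0.032, 0.034], [0, -0.032, 0.034], [0, -0.032, 0.034], [0, -0.032, 0.034], [0, -0.032, 0.034], [0, -0.032, 0.034], [0, -0.032, 0.034]], angular=[[0, 0, 0], [0, 0, 0], [0, 0, 0], [0, 0, 0], [0, 0, 0], [0, 0, 0], [0, 0, 0], [0, 0, 0], [0, 0, 0], [0, 0, 0], [0, 0, 0], [0, 0, 0]], hand=[0.085, 0.085, 0.085, 0.085, 0.085, 0.085, 0.085, 0.085, 0.085, 0.085, 0.085, 0.085])

```text
time: 1.6
tcp_pos: [0.4445, 0.2921, 0.4081]
tcp_rot: [0.281, 1.553, -0.274]
contact_force: [1.1, -0.0, -1.3]
width: 0.997
```

```bash
python3 go.py .452 -.22 .16 -20.7
```

```text
t 1.6 tcp [0.4445 0.2921 0.4081] q [-0.78  0.21  0.11  1.84 -0.03  1.09  0.56] F [ 1.1 -0.  -1.3] w 0.997
toolshift mm [ 246.  -478.8  184.7] turn [ 0.44 -0.05 -0.23]
```

Emit:
servo_tool(offset=[[0.0, -0.044, 0.022], [0.0, -0.044, 0.022], [0.0, -0.044, 0.02], [0.01, -0.044, 0.02], [0.02, -0.044, 0.017], [0.02, -0.044, 0.017], [0.03, -0.044, 0.017], [0.03, -0.044, 0.017], [0.03, -0.044, 0.015], [0.03, -0.04, 0.01], [0.03, -0.04, 0.01], [0.02, -0.01, 0.0]], angular=[[0, 0, 0], [0, 0, 0], [0, 0, 0], [0, 0, 0], [0, 0, 0], [0, 0, 0], [0, 0, 0], [0, 0, 0], [0, 0, 0], [0, 0, 0], [0, 0, 0], [0, 0, 0]], hand=[0.085, 0.085, 0.085, 0.085, 0.085, 0.085, 0.085, 0.085, 0.085, 0.085, 0.085, 0.085])

```text
time: 2.8
tcp_pos: [0.4557, -0.2202, 0.2016]
tcp_rot: [0.288, 1.532, -0.275]
contact_force: [-0.4, 1.4, 0.3]
width: 0.998
```

```bash
python3 go.py .452 -.22 .11 -20.7
```

```text
t 2.8 tcp [ 0.4557 -0.2202  0.2016] q [ 0.12  0.42  0.3   2.17 -0.26  0.56  1.83] F [-0.4  1.4  0.3] w 0.998
toolshift mm [91.5 -2.2 -5.2] turn [ 0.1   1.05 -0.67]
```

Emit:
servo_tool(offset=[[0.03, -0.002, -0.005], [0.03, 0, 0], [0.03, 0, 0], [0.03, 0, 0], [0.03, 0, 0], [0.015, 0, 0]], angular=[[0, 1.05, -0.7], [0, 0, 0], [0, 0, 0], [0, 0, 0], [0, 0, 0], [0, 0, 0]], hand=[0.085, 0.085, 0.085, 0.085, 0.085, 0.085])

```text
time: 3.4
tcp_pos: [0.4516, -0.2251, 0.0305]
tcp_rot: [0.285, 1.548, -0.289]
contact_force: [-0.3, -0.3, -0.0]
width: 0.997
```

```bash
python3 go.py .452 -.22 .036 -20.7; python3 - <<'E'
from h import *
T=ctrl.get_image("top");S=ctrl.get_image("side")
cv2.imwrite("pics/m3.png",np.hstack([crop(T["pixels"],310,230,80,80,5,2),crop(S["pixels"],210,245,80,80,5)]))
E
```

```text
t 3.4 tcp [ 0.4516 -0.2251  0.0305] q [ 0.28  0.72  0.1   2.26 -0.38  0.17  1.94] F [-0.3 -0.3 -0. ] w 0.997
toolshift mm [-5.5  4.9 -1.4] turn [-0.27  0.25  0.1 ]
```

View pics/m3.png

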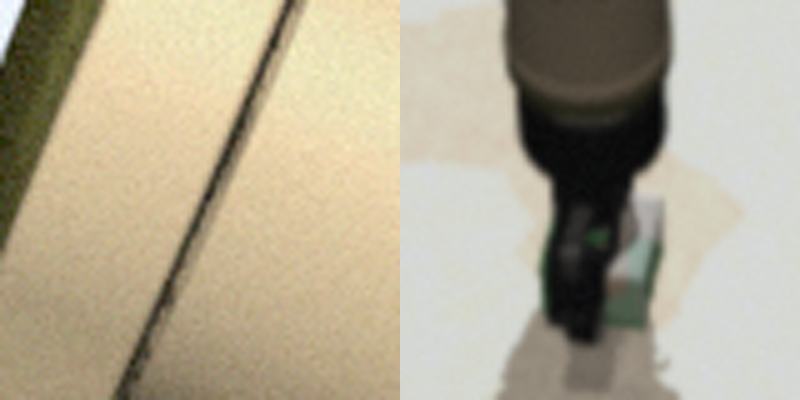

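The top view is blocked by the arm. In the side view the fingers straddle the pot, with the near finger at about (590,260) of the mosaic, in front of the clear side wall. Now I close to centre the pot.

Emit:
servo_tool(offset=[[-0.004, 0.005, 0], [0, 0, 0], [0, 0, 0], [0, 0, 0], [0, 0, 0], [0, 0, 0], [0, 0, 0], [0, 0, 0], [0, 0, 0]], angular=[[-0.2, 0.2, 0], [0, 0, 0], [0, 0, 0], [0, 0, 0], [0, 0, 0], [0, 0, 0], [0, 0, 0], [0, 0, 0], [0, 0, 0]], hand=[0.085, 0.07, 0.065, 0.06, 0.055, 0.053, 0.053, 0.053, 0.053])

```text
time: 4.4
tcp_pos: [0.4554, -0.2203, 0.0397]
tcp_rot: [0.281, 1.547, -0.285]
contact_force: [0.2, 0.3, -1.6]
width: 0.645
```

```bash
python3 go.py .452 -.22 .036 -20.7
```

```text
t 4.4 tcp [ 0.4554 -0.2203  0.0397] q [ 0.26  0.71  0.11  2.26 -0.38  0.19  1.93] F [ 0.2  0.3 -1.6] w 0.645
toolshift mm [ 3.7 -0.9 -3.3] turn [-0.01  0.33  0.09]
```

Emit:
servo_tool(offset=[[0, 0, 0], [0, 0, 0], [0, 0, 0], [-0.04, 0, 0], [-0.04, 0, 0]], angular=[[0, 0, 0], [0, 0, 0], [0, 0, 0], [0, 0, 0], [0, 0, 0]], hand=[0.085, 0.085, 0.085, 0.085, 0.085])

```text
time: 4.9
tcp_pos: [0.4529, -0.2196, 0.1167]
tcp_rot: [0.284, 1.556, -0.285]
contact_force: [0.1, 0.4, 0.6]
width: 0.996
```

```bash
python3 go.py .454 -.2198 .0715 -110.7
```

```text
t 4.9 tcp [ 0.4529 -0.2196  0.1167] q [ 0.17  0.57  0.23  2.23 -0.34  0.38  1.89] F [0.1 0.4 0.6] w 0.996
toolshift mm [45.2  0.3  1.3] turn [89.94 -0.11  0.26]
```

Emit:
servo_tool(offset=[[0, 0, 0], [0, 0, 0], [0, 0, 0], [0, 0, 0], [0, 0, 0], [0, 0, 0], [0, 0, 0], [0, 0, 0], [0, 0, 0], [0, 0, 0], [0, 0, 0]], angular=[[8.4, 0, 0], [8.4, 0, 0], [8.4, 0, 0], [8.4, 0, 0], [8.4, 0, 0], [8.4, 0, 0], [8.4, 0, 0], [8.4, 0, 0], [8.4, 0, 0], [8.4, 0, 0], [6, 0, 0]], hand=[0.085, 0.085, 0.085, 0.085, 0.085, 0.085, 0.085, 0.085, 0.085, 0.085, 0.085])

```text
time: 6.0
tcp_pos: [0.455, -0.2198, 0.1231]
tcp_rot: [1.503, 0.986, -1.494]
contact_force: [-0.2, 0.4, -0.7]
width: 0.994
```

```bash
python3 go.py .454 -.2198 .0715 -110.7
```

```text
t 6.0 tcp [ 0.455  -0.2198  0.1231] q [-0.11  0.65  0.68  2.24 -0.86  0.53  0.85] F [-0.2  0.4 -0.7] w 0.994
toolshift mm [51.6 -1.3  0.4] turn [-2.38 -0.07 -0.39]
```

Emit:
servo_tool(offset=[[0.026, -0.001, 0], [0.025, 0, 0], [0, 0, 0], [0, 0, 0]], angular=[[-2.4, 0, -0.3], [0, 0, 0], [0, 0, 0], [0, 0, 0]], hand=[0.085, 0.085, 0.08, 0.075])

```text
time: 6.4
tcp_pos: [0.455, -0.2191, 0.0713]
tcp_rot: [1.472, 1.014, -1.469]
contact_force: [0.0, -1.3, 1.0]
width: 0.877
```

```bash
python3 go.py .454 -.2198 .0715 -110.7
```

```text
t 6.4 tcp [ 0.455  -0.2191  0.0713] q [-0.01  0.71  0.52  2.26 -0.97  0.41  0.97] F [ 0.  -1.3  1. ] w 0.877
toolshift mm [-0.2 -0.7  1. ] turn [-0.08 -0.04 -0.11]
```

Emit:
servo_tool(offset=[[0, 0, 0], [0, 0, 0], [0, 0, 0], [0, 0, 0], [0, 0, 0], [0, 0, 0], [0, 0, 0], [0, 0, 0]], angular=[[0, 0, 0], [0, 0, 0], [0, 0, 0], [0, 0, 0], [0, 0, 0], [0, 0, 0], [0, 0, 0], [0, 0, 0]], hand=[0.065, 0.055, 0.048, 0.042, 0.039, 0.038, 0.038, 0.038])

```text
time: 7.2
tcp_pos: [0.4559, -0.2193, 0.0745]
tcp_rot: [1.473, 1.011, -1.466]
contact_force: [-0.3, 1.0, -2.1]
width: 0.448
```

```bash
python3 go.py .454 -.2198 .0715 -110.7
```

```text
t 7.2 tcp [ 0.4559 -0.2193  0.0745] q [-0.01  0.71  0.53  2.26 -0.97  0.41  0.97] F [-0.3  1.  -2.1] w 0.448
toolshift mm [ 2.9 -1.6  1.2] turn [-0.05 -0.06 -0.32]
```

Emit:
servo_tool(offset=[[0, 0, 0], [0, 0, 0], [0, 0, 0], [-0.03, 0, 0], [-0.05, 0, 0]], angular=[[0, 0, 0], [0, 0, 0], [0, 0, 0], [0, 0, 0], [0, 0, 0]], hand=[0.085, 0.085, 0.085, 0.085, 0.085])

```text
time: 7.7
tcp_pos: [0.4537, -0.2187, 0.1521]
tcp_rot: [1.471, 1.018, -1.473]
contact_force: [2.2, 0.7, -0.2]
width: 0.994
```

```bash
python3 go.py .488 .165 .1 -110.7
```

```text
t 7.7 tcp [ 0.4537 -0.2187  0.1521] q [-0.16  0.61  0.75  2.22 -0.77  0.59  0.81] F [ 2.2  0.7 -0.2] w 0.994
toolshift mm [  52.6 -104.1 -370.8] turn [-0.11 -0.03  0.17]
```

Emit:
servo_tool(offset=[[0, -0.005, -0.037], [0, -0.01, -0.037], [0, -0.01, -0.037], [0, -0.01, -0.037], [0, -0.011, -0.037], [0, -0.011, -0.037], [0, -0.011, -0.037], [0.01, -0.011, -0.037], [0.02, -0.011, -0.037], [0.02, -0.011, -0.037], [0, 0, 0]], angular=[[0, 0, 0], [0, 0, 0], [0, 0, 0], [0, 0, 0], [0, 0, 0], [0, 0, 0], [0, 0, 0], [0, 0, 0], [0, 0, 0], [0, 0, 0], [0, 0, 0]], hand=[0.085, 0.085, 0.085, 0.085, 0.085, 0.085, 0.085, 0.085, 0.085, 0.08, 0.075])

```text
time: 8.8
tcp_pos: [0.4977, 0.1755, 0.1062]
tcp_rot: [1.48, 1.005, -1.464]
contact_force: [-0.9, -0.3, -0.3]
width: 0.874
```

```bash
python3 go.py .488 .165 .026 -110.7;  python3 - <<'E'
from h import *
T=ctrl.get_image("top");S=ctrl.get_image("side")
cv2.imwrite("pics/m4.png",np.hstack([crop(T["pixels"],130,205,100,100,4,2),crop(S["pixels"],195,150,100,100,4)]))
for st,c in blobs(green(S["pixels"],50)): print(st,c)
E
```

```text
t 8.8 tcp [0.4977 0.1755 0.1062] q [-0.93  0.72  0.74  2.21 -0.96  0.57  0.18] F [-0.9 -0.3 -0.3] w 0.874
toolshift mm [80.1 -6.2 13.6] turn [-0.3  -0.18 -0.66]
[30, 109, 24, 18, 233] [41.7, 117.5]
[249, 150, 6, 6, 21] [251.2, 152.3]
[195, 156, 7, 6, 24] [198.2, 158.7]
[230, 196, 16, 13, 117] [237.6, 202.3]
[239, 282, 19, 28, 112] [245.9, 302.2]
[125, 362, 11, 13, 102] [129.9, 368.2]
[184, 367, 10, 13, 105] [188.4, 372.9]
[130, 395, 12, 14, 117] [135.4, 401.6]
[192, 400, 11, 14, 120] [196.9, 406.6]
```

View pics/m4.png

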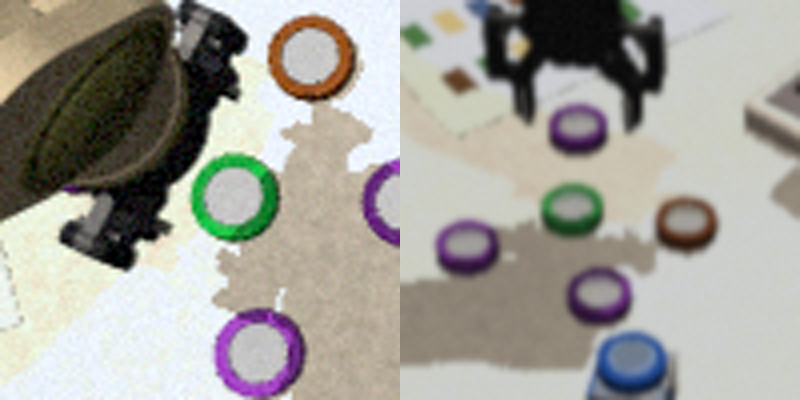

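The lid is fully visible. Its disc centre is at top pixel (188.8,253.8) and side pixel (238.5,201.8), and the neighbouring lids leave room for the fingers. With the bias seen on the pot, the lid is at about (0.487, 0.163).

Emit:
servo_tool(offset=[[0.0, -0.006, 0.016], [0.03, 0, 0], [0.03, 0, 0], [0.014, 0, 0]], angular=[[-0.3, 0, -0.6], [0, 0, 0], [0, 0, 0], [0, 0, 0]], hand=[0.075, 0.075, 0.075, 0.075])

```text
time: 9.3
tcp_pos: [0.4892, 0.152, 0.0363]
tcp_rot: [1.483, 1.001, -1.468]
contact_force: [0.2, 0.4, 0.0]
width: 0.879
```

```bash
python3 go.py .487 .163 .025 -110.7
```

```text
t 9.3 tcp [0.4892 0.152  0.0363] q [-0.67  0.75  0.39  2.26 -1.03  0.3   0.25] F [0.2 0.4 0. ] w 0.879
toolshift mm [11.2 -6.2 -9.4] turn [-0.6  -0.15 -0.68]
```

Emit:
servo_tool(offset=[[-0.05, -0.003, -0.005], [0, -0.003, -0.005], [0, 0, 0], [0, 0, 0], [0, 0, 0], [0, 0, 0]], angular=[[0, 0, 0], [-8, 0, 0], [-8, 0, 0], [-8, 0, 0], [-8, 0, 0], [-6, 0, 0]], hand=[0.075, 0.075, 0.075, 0.075, 0.075, 0.075])

```text
time: 9.9
tcp_pos: [0.4881, 0.1504, 0.0889]
tcp_rot: [0.99, 1.322, -0.985]
contact_force: [0.1, -0.2, -0.0]
width: 0.88
```

```bash
python3 go.py .487 .163 .025 -71
```

```text
t 9.9 tcp [0.4881 0.1504 0.0889] q [-0.68  0.65  0.39  2.24 -0.69  0.36  0.59] F [ 0.1 -0.2 -0. ] w 0.88
toolshift mm [ 63.9   1.9 -12.9] turn [-2.12  0.47 -0.56]
```

Emit:
servo_tool(offset=[[0.0, 0.002, -0.013], [0.02, 0, 0], [0.02, 0, 0], [0, 0, 0]], angular=[[-2, 0.4, -0.5], [0, 0, 0], [0, 0, 0], [0, 0, 0]], hand=[0.075, 0.075, 0.075, 0.075])

```text
time: 10.3
tcp_pos: [0.4882, 0.1611, 0.051]
tcp_rot: [0.972, 1.341, -0.966]
contact_force: [-0.3, 1.2, 0.9]
width: 0.876
```

```bash
python3 go.py .487 .163 .025 -71
```

```text
t 10.3 tcp [0.4882 0.1611 0.051 ] q [-0.63  0.71  0.29  2.24 -0.74  0.28  0.64] F [-0.3  1.2  0.9] w 0.876
toolshift mm [26.  -0.7 -2.2] turn [-0.59  0.02 -0.26]
```

Emit:
servo_tool(offset=[[0.012, 0, -0.002], [0.012, 0, 0], [0, 0, 0], [0, 0, 0], [0, 0, 0], [0, 0, 0], [0, 0, 0], [0, 0, 0], [0, 0, 0]], angular=[[-0.6, 0, 0], [0, 0, 0], [0, 0, 0], [0, 0, 0], [0, 0, 0], [0, 0, 0], [0, 0, 0], [0, 0, 0], [0, 0, 0]], hand=[0.075, 0.075, 0.07, 0.062, 0.055, 0.052, 0.05, 0.05, 0.05])

```text
time: 11.2
tcp_pos: [0.489, 0.1625, 0.03]
tcp_rot: [0.97, 1.341, -0.962]
contact_force: [0.4, 0.3, 0.5]
width: 0.585
```

```bash
python3 go.py .487 .163 .025 -71
```

```text
t 11.2 tcp [0.489  0.1625 0.03  ] q [-0.59  0.74  0.23  2.24 -0.76  0.23  0.66] F [0.4 0.3 0.5] w 0.585
toolshift mm [ 5.  -1.8 -1.2] turn [-0.38  0.02 -0.39]
```

Emit:
servo_tool(offset=[[0, 0, 0], [0, 0, 0], [0, 0, 0], [0, 0, 0]], angular=[[0, 0, 0], [0, 0, 0], [0, 0, 0], [0, 0, 0]], hand=[0.045, 0.045, 0.045, 0.045])

```text
time: 11.6
tcp_pos: [0.4891, 0.1626, 0.03]
tcp_rot: [0.97, 1.341, -0.961]
contact_force: [-1.0, 0.1, -0.5]
width: 0.566
```

```bash
python3 go.py .487 .163 .025 -71
```

```text
t 11.6 tcp [0.4891 0.1626 0.03  ] q [-0.59  0.74  0.23  2.24 -0.76  0.23  0.66] F [-1.   0.1 -0.5] w 0.566
toolshift mm [ 5.  -1.9 -1.1] turn [-0.38  0.02 -0.4 ]
```

Emit:
servo_tool(offset=[[0, 0, 0], [0, 0, 0], [0, 0, 0], [-0.03, 0, 0], [0, 0, 0], [0, 0, 0], [0, 0, 0], [0, 0, 0], [0, 0, 0], [0, 0, 0], [0, 0, 0], [0, 0, 0]], angular=[[0, 0, 0], [0, 0, 0], [0, 0, 0], [0, 0, 0], [-8.4, 0, 0], [-8.4, 0, 0], [-8.4, 0, 0], [-8.4, 0, 0], [-8.4, 0, 0], [-8.4, 0, 0], [-8.4, 0, 0], [-8.4, 0, 0]], hand=[0.075, 0.075, 0.075, 0.075, 0.075, 0.075, 0.075, 0.075, 0.075, 0.075, 0.075, 0.075])

```text
time: 12.8
tcp_pos: [0.4889, 0.1625, 0.0612]
tcp_rot: [0.037, 1.563, -0.036]
contact_force: [0.3, -0.7, -0.7]
width: 0.878
```

```bash
python3 go.py .489 .1625 .03 19
```

```text
t 12.8 tcp [0.4889 0.1625 0.0612] q [-0.49  0.67  0.09  2.23 -0.21  0.25  1.31] F [ 0.3 -0.7 -0.7] w 0.878
toolshift mm [31.2 -0.  -0.1] turn [-2.164e+01  4.200e-01  2.000e-02]
```

Emit:
servo_tool(offset=[[0, 0, 0], [0, 0, 0], [0, 0, 0], [0, 0, 0], [0.016, 0, 0], [0.015, 0, 0], [0, 0, 0]], angular=[[-8, 0, 0], [-8, 0, 0], [-4, 0.4, 0], [0, 0, 0], [0, 0, 0], [0, 0, 0], [0, 0, 0]], hand=[0.075, 0.075, 0.075, 0.075, 0.075, 0.075, 0.075])

```text
time: 13.5
tcp_pos: [0.4895, 0.1619, 0.0302]
tcp_rot: [-0.247, 1.554, 0.245]
contact_force: [-0.5, -0.5, 0.1]
width: 0.88
```

```bash
python3 go.py .489 .1625 .03 19
```

```text
t 13.5 tcp [0.4895 0.1619 0.0302] q [-0.44  0.72  0.02  2.23 -0.05  0.19  1.5 ] F [-0.5 -0.5  0.1] w 0.88
toolshift mm [ 0.2  0.7 -0.3] turn [-1.03  0.14  0.08]
```

Emit:
servo_tool(offset=[[0, 0, 0], [0, 0, 0], [0, 0, 0], [0, 0, 0], [0, 0, 0], [0, 0, 0], [0, 0, 0]], angular=[[-1, 0, 0], [0, 0, 0], [0, 0, 0], [0, 0, 0], [0, 0, 0], [0, 0, 0], [0, 0, 0]], hand=[0.07, 0.06, 0.053, 0.048, 0.045, 0.042, 0.042])

```text
time: 14.2
tcp_pos: [0.49, 0.1622, 0.0328]
tcp_rot: [-0.259, 1.55, 0.258]
contact_force: [-0.2, -0.1, -1.0]
width: 0.556
```

```bash
python3 go.py .489 .1625 .03 19
```

```text
t 14.2 tcp [0.49   0.1622 0.0328] q [-0.44  0.72  0.02  2.23 -0.04  0.19  1.51] F [-0.2 -0.1 -1. ] w 0.556
toolshift mm [ 2.8  0.6 -0.9] turn [-0.12  0.27  0.09]
```

Emit:
servo_tool(offset=[[-0.02, 0, 0], [-0.05, 0, 0], [-0.05, 0, 0]], angular=[[0, 0, 0], [0, 0, 0], [0, 0, 0]], hand=[0.042, 0.042, 0.042])

```text
time: 14.5
tcp_pos: [0.487, 0.1614, 0.15]
tcp_rot: [-0.262, 1.562, 0.256]
contact_force: [0.6, 0.7, -0.9]
width: 0.559
```

```bash
python3 go.py .4555 -.2203 .16 -20.7;  python3 - <<'E'
from h import *
T=ctrl.get_image("top");S=ctrl.get_image("side")
cv2.imwrite("pics/m5.png",np.hstack([crop(T["pixels"],130,205,100,100,4,2),crop(S["pixels"],195,130,100,100,4)]))
E
```

```text
t 14.5 tcp [0.487  0.1614 0.15  ] q [-0.46  0.51  0.04  2.17 -0.04  0.47  1.51] F [ 0.6  0.7 -0.9] w 0.559
toolshift mm [  -8.1 -350.9 -153.4] turn [39.59 -0.35  0.27]
```

View pics/m5.png

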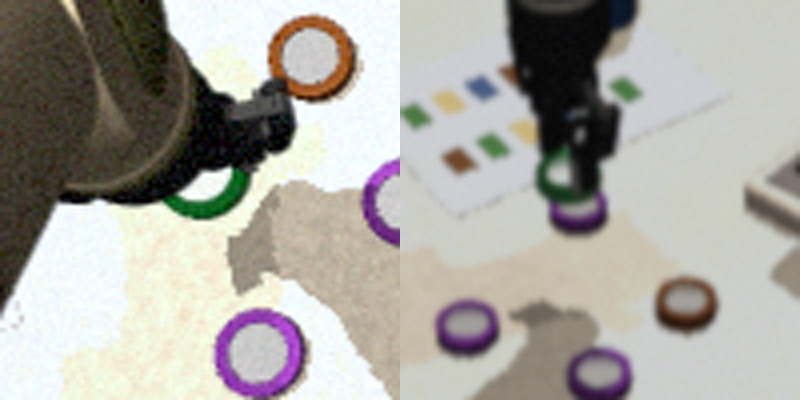

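The lid is held: the green ring is at about (210,190) of the top crop, between the pads, and its spot on the table is empty. Now I rotate and carry it to the pot.

Emit:
servo_tool(offset=[[0, 0, 0], [0, 0, 0], [0, 0, 0], [0, 0, 0], [0, 0, 0], [0, 0, 0]], angular=[[8, 0, 0], [8, 0, 0], [8, 0, 0], [8, 0, 0], [7, 0, 0], [0, 0, 0]], hand=[0.042, 0.042, 0.042, 0.042, 0.042, 0.042])

```text
time: 15.2
tcp_pos: [0.4899, 0.1621, 0.1555]
tcp_rot: [0.299, 1.544, -0.294]
contact_force: [0.2, -0.7, -0.2]
width: 0.556
```

```bash
python3 go.py .4555 -.2203 .16 -20.7
```

```text
t 15.2 tcp [0.4899 0.1621 0.1555] q [-0.6   0.51  0.24  2.18 -0.26  0.47  1.03] F [ 0.2 -0.7 -0.2] w 0.556
toolshift mm [  -5.3 -368.1  109.3] turn [-0.97  0.35 -0.22]
```

Emit:
servo_tool(offset=[[-0.004, -0.022, 0.007], [0, -0.036, 0.011], [0, -0.036, 0.011], [0, -0.036, 0.011], [0, -0.036, 0.011], [0, -0.036, 0.011], [0, -0.036, 0.011], [0, -0.036, 0.011], [0, -0.036, 0.01], [0, -0.02, 0.005], [0, -0.01, 0.003], [0, 0, 0]], angular=[[0, 0, 0], [0, 0, 0], [0, 0, 0], [0, 0, 0], [0, 0, 0], [0, 0, 0], [0, 0, 0], [0, 0, 0], [0, 0, 0], [0, 0, 0], [0, 0, 0], [0, 0, 0]], hand=[0.042, 0.042, 0.042, 0.042, 0.042, 0.042, 0.042, 0.042, 0.042, 0.042, 0.042, 0.042])

```text
time: 16.4
tcp_pos: [0.4658, -0.204, 0.1555]
tcp_rot: [0.256, 1.55, -0.255]
contact_force: [0.0, 0.6, -0.0]
width: 0.559
```

```bash
python3 go.py .4555 -.2203 .1 -20.7
```

```text
t 16.4 tcp [ 0.4658 -0.204   0.1555] q [ 0.2   0.49  0.14  2.19 -0.15  0.46  1.71] F [ 0.   0.6 -0. ] w 0.559
toolshift mm [ 55.4 -18.8  -4.8] turn [ 2.01  0.33 -0.1 ]
```

Emit:
servo_tool(offset=[[0, -0.0188, -0.004], [0.015, 0, 0], [0.02, 0, 0], [0.015, 0, 0], [0, 0, 0]], angular=[[2, 0.3, 0], [0, 0, 0], [0, 0, 0], [0, 0, 0], [0, 0, 0]], hand=[0.042, 0.042, 0.042, 0.042, 0.042])

```text
time: 16.9
tcp_pos: [0.4578, -0.2138, 0.104]
tcp_rot: [0.276, 1.552, -0.269]
contact_force: [-0.1, -0.0, -0.1]
width: 0.555
```

```bash
python3 go.py .4563 -.2206 .08 -20.7
```

```text
t 16.9 tcp [ 0.4578 -0.2138  0.104 ] q [ 0.26  0.58  0.1   2.23 -0.18  0.34  1.74] F [-0.1 -0.  -0.1] w 0.555
toolshift mm [23.9 -7.   0.9] turn [ 0.81  0.02 -0.28]
```

Emit:
servo_tool(offset=[[0, -0.007, 0.001], [0, 0, 0], [0, 0, 0]], angular=[[0.8, 0, -0.2], [0, 0, 0], [0, 0, 0]], hand=[0.042, 0.042, 0.042])

```text
time: 17.2
tcp_pos: [0.4571, -0.219, 0.105]
tcp_rot: [0.282, 1.552, -0.279]
contact_force: [1.3, 1.4, -0.4]
width: 0.556
```

```bash
python3 go.py .4563 -.2206 .08 -20.7
```

```text
t 17.2 tcp [ 0.4571 -0.219   0.105 ] q [ 0.26  0.58  0.11  2.22 -0.18  0.35  1.74] F [ 1.3  1.4 -0.4] w 0.556
toolshift mm [24.9 -1.8 -0.2] turn [ 0.23  0.03 -0.11]
```

Emit:
servo_tool(offset=[[0, -0.002, 0], [0.007, 0, 0], [0.007, 0, 0], [0, 0, 0]], angular=[[0.2, 0, 0], [0, 0, 0], [0, 0, 0], [0, 0, 0]], hand=[0.042, 0.042, 0.042, 0.042])

```text
time: 17.6
tcp_pos: [0.4572, -0.2211, 0.0914]
tcp_rot: [0.284, 1.548, -0.282]
contact_force: [0.1, -0.5, -0.7]
width: 0.556
```

```bash
python3 go.py .4563 -.2206 .08 -20.7
```

```text
t 17.6 tcp [ 0.4572 -0.2211  0.0914] q [ 0.27  0.61  0.1   2.23 -0.19  0.31  1.74] F [ 0.1 -0.5 -0.7] w 0.556
toolshift mm [11.4  0.1 -1.1] turn [ 0.03  0.2  -0.12]
```

Aligned to about 1 mm. I descend in small steps and watch the force.

Emit:
servo_tool(offset=[[0.003, 0, -0.001], [0.003, 0, 0], [0.003, 0, 0], [0, 0, 0]], angular=[[0, 0.2, -0.1], [0, 0, 0], [0, 0, 0], [0, 0, 0]], hand=[0.042, 0.042, 0.042, 0.042])

```text
time: 18.0
tcp_pos: [0.4559, -0.2207, 0.081]
tcp_rot: [0.284, 1.554, -0.283]
contact_force: [-0.0, -0.3, -0.4]
width: 0.558
```

```bash
python3 go.py .4563 -.2206 .08 -20.7; python3 - <<'E'
from h import *
T=ctrl.get_image("top");S=ctrl.get_image("side")
cv2.imwrite("pics/m6.png",np.hstack([crop(T["pixels"],310,235,80,80,5,2),crop(S["pixels"],220,260,60,60,6.67)]))
E
```

```text
t 18.0 tcp [ 0.4559 -0.2207  0.081 ] q [ 0.27  0.63  0.09  2.23 -0.19  0.29  1.74] F [-0.  -0.3 -0.4] w 0.558
toolshift mm [1.  0.2 0.3] turn [ 0.02 -0.08 -0.01]
```

View pics/m6.png

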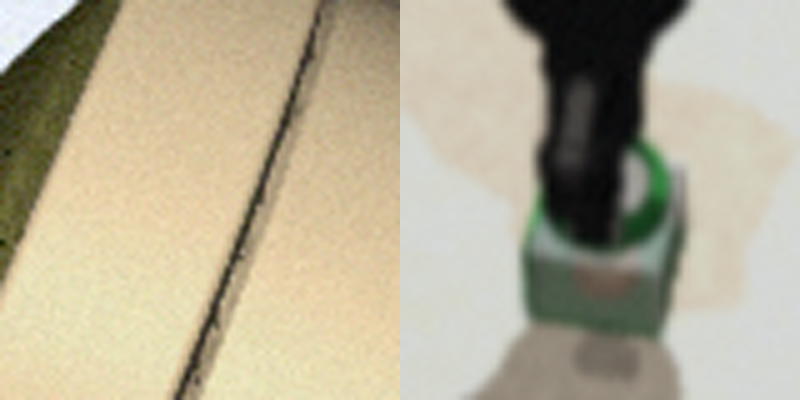

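The side view shows the green lid over the neck, low on the pot, and the contact force is close to zero. I go down 1 mm more and release.

Emit:
servo_tool(offset=[[0.002, 0, 0], [0, 0, 0], [0, 0, 0], [0, 0, 0], [0, 0, 0], [0, 0, 0], [0, 0, 0], [0, 0, 0]], angular=[[0, 0, 0], [0, 0, 0], [0, 0, 0], [0, 0, 0], [0, 0, 0], [0, 0, 0], [0, 0, 0], [0, 0, 0]], hand=[0.042, 0.042, 0.055, 0.065, 0.075, 0.085, 0.085, 0.085])

```text
time: 18.9
tcp_pos: [0.4563, -0.2209, 0.0797]
tcp_rot: [0.283, 1.552, -0.283]
contact_force: [-0.0, 0.1, -0.2]
width: 0.996
```

Emit:
servo_tool(offset=[[-0.05, 0, 0], [-0.05, 0, 0], [-0.05, -0.02, 0], [-0.05, -0.05, 0], [0, -0.05, 0], [0, -0.05, 0], [0, 0, 0]], angular=[[0, 0, 0], [0, 0, 0], [0, 0, 0], [0, 0, 0], [0, 0, 0], [0, 0, 0], [0, 0, 0]], hand=[0.085, 0.085, 0.085, 0.085, 0.085, 0.085, 0.085])

```text
time: 19.6
tcp_pos: [0.4016, -0.3701, 0.2676]
tcp_rot: [0.277, 1.556, -0.281]
contact_force: [-0.4, 2.0, -0.6]
width: 0.998
```

```bash
python3 go.py .4555 -.2203 .036 -20.7; python3 - <<'E'
from h import *
T=ctrl.get_image("top");S=ctrl.get_image("side")
cv2.imwrite("pics/m7.png",np.hstack([crop(T["pixels"],325,250,50,50,8,2),crop(S["pixels"],225,270,50,50,8)]))
E
```

```text
t 19.6 tcp [ 0.4016 -0.3701  0.2676] q [ 0.47  0.37  0.23  2.   -0.11  0.78  1.98] F [-0.4  2.  -0.6] w 0.998
toolshift mm [231.1 159.9  -0.8] turn [ 0.36 -0.16  0.18]
```

View pics/m7.png

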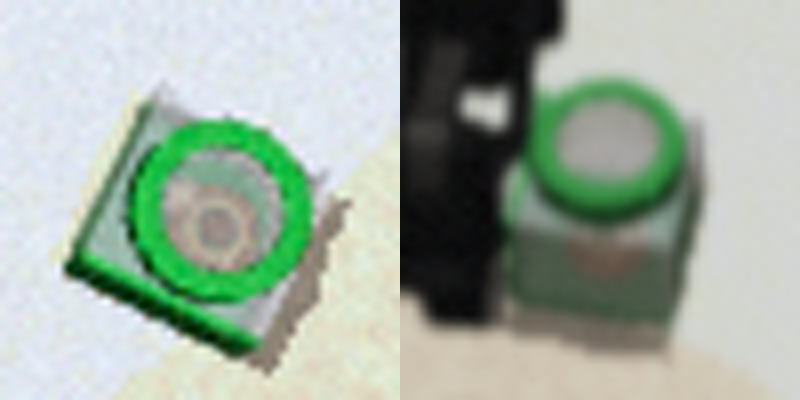

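The lid looks seated and level on the neck, with its disc centre at top (352.6,276.3) and side (250.9,287.5) and the shell visible inside. Next is the regrasp from above on the side walls.

Emit:
servo_tool(offset=[[0, 0.05, 0], [0, 0.05, 0], [0, 0.045, 0], [0.03, 0.012, 0], [0.05, 0, 0], [0, 0, 0]], angular=[[0, 0, 0], [0, 0, 0], [0, 0, 0], [0, 0, 0], [0, 0, 0], [0, 0, 0]], hand=[0.085, 0.085, 0.085, 0.085, 0.085, 0.085])

```text
time: 20.3
tcp_pos: [0.4615, -0.2026, 0.1839]
tcp_rot: [0.271, 1.559, -0.263]
contact_force: [-1.0, 1.3, 0.5]
width: 0.994
```

```bash
python3 go.py .4555 -.2203 .036 -20.7; python3 - <<'E'
from h import *
T=ctrl.get_image("top");S=ctrl.get_image("side")
print(tri(T,(352.6,276.3),S,(250.9,287.5)),plane(T,(352.6,276.3),.064),proj(T,[.4555,-.2203,.064]),proj(S,[.4555,-.2203,.064]))
E
```

```text
t 20.3 tcp [ 0.4615 -0.2026  0.1839] q [ 0.19  0.45  0.16  2.17 -0.14  0.54  1.69] F [-1.   1.3  0.5] w 0.994
toolshift mm [147.8 -19.3   1.1] turn [ 1.22 -0.32 -0.24]
(array([ 0.45460122, -0.22136779,  0.05918294]), np.float64(0.0019634835963075817)) [[ 0.45317629 -0.22059471  0.064     ]] [[352.50024078 275.25543636]] [[250.7424492  286.10451066]]
```

Emit:
servo_tool(offset=[[0, -0.019, 0.001], [0.03, 0, 0], [0.03, 0, 0], [0, 0, 0]], angular=[[1.2, -0.3, -0.2], [0, 0, 0], [0, 0, 0], [0, 0, 0]], hand=[0.085, 0.085, 0.085, 0.085])

```text
time: 20.8
tcp_pos: [0.4611, -0.2308, 0.1357]
tcp_rot: [0.286, 1.53, -0.294]
contact_force: [-0.0, 0.5, -0.3]
width: 0.997
```

```bash
python3 go.py .4555 -.2203 .036 -20.7
```

```text
t 20.8 tcp [ 0.4611 -0.2308  0.1357] q [ 0.26  0.53  0.14  2.2  -0.17  0.4   1.73] F [-0.   0.5 -0.3] w 0.997
toolshift mm [ 99.5   7.9 -11.1] turn [-0.57  1.22  0.07]
```

Emit:
servo_tool(offset=[[0, 0.008, -0.01], [0, 0, 0], [0.02, 0, 0], [0.02, 0, 0], [0, 0, 0]], angular=[[-0.5, 1.2, 0], [0, 0, 0], [0, 0, 0], [0, 0, 0], [0, 0, 0]], hand=[0.085, 0.085, 0.085, 0.085, 0.085])

```text
time: 21.3
tcp_pos: [0.4569, -0.2228, 0.1038]
tcp_rot: [0.284, 1.541, -0.289]
contact_force: [-0.4, -0.1, 0.1]
width: 0.995
```

```bash
python3 go.py .4555 -.2203 .036 -20.7
```

```text
t 21.3 tcp [ 0.4569 -0.2228  0.1038] q [ 0.26  0.58  0.11  2.23 -0.19  0.33  1.74] F [-0.4 -0.1  0.1] w 0.995
toolshift mm [67.8  2.  -2.9] turn [-0.27  0.62  0.09]
```

Emit:
servo_tool(offset=[[0.015, 0.002, -0.002], [0.02, 0, 0], [0.015, 0, 0], [0.013, 0, 0], [0, 0, 0]], angular=[[-0.2, 0.5, 0], [0, 0, 0], [0, 0, 0], [0, 0, 0], [0, 0, 0]], hand=[0.085, 0.085, 0.085, 0.085, 0.08])

```text
time: 21.8
tcp_pos: [0.4589, -0.2209, 0.0427]
tcp_rot: [0.281, 1.544, -0.285]
contact_force: [-0.2, -0.0, 0.2]
width: 0.936
```

```bash
python3 go.py .4555 -.2203 .036 -20.7
```

```text
t 21.8 tcp [ 0.4589 -0.2209  0.0427] q [ 0.29  0.7   0.06  2.25 -0.2   0.19  1.75] F [-0.2 -0.   0.2] w 0.936
toolshift mm [ 6.7 -0.7 -3.5] turn [0.01 0.48 0.08]
```

Emit:
servo_tool(offset=[[0.005, -0.001, -0.004], [0, 0, 0], [0, 0, 0], [0, 0, 0], [0, 0, 0], [0, 0, 0], [0, 0, 0], [0, 0, 0], [0, 0, 0]], angular=[[0, 0.4, 0], [0, 0, 0], [0, 0, 0], [0, 0, 0], [0, 0, 0], [0, 0, 0], [0, 0, 0], [0, 0, 0], [0, 0, 0]], hand=[0.075, 0.07, 0.065, 0.06, 0.056, 0.052, 0.048, 0.048, 0.048])

```text
time: 22.7
tcp_pos: [0.4553, -0.2207, 0.0397]
tcp_rot: [0.282, 1.549, -0.285]
contact_force: [0.0, -0.4, -0.5]
width: 0.649
```

```bash
python3 go.py .4555 -.2203 .036 -20.7
```

```text
t 22.7 tcp [ 0.4553 -0.2207  0.0397] q [ 0.3   0.7   0.06  2.25 -0.2   0.19  1.75] F [ 0.  -0.4 -0.5] w 0.649
toolshift mm [3.7 0.4 0. ] turn [0.01 0.19 0.08]
```

Emit:
servo_tool(offset=[[-0.01, 0, 0], [-0.02, 0, 0], [-0.03, 0, 0], [-0.03, 0, 0], [-0.03, 0, 0], [-0.03, 0, 0], [-0.015, 0, 0], [0, 0, 0]], angular=[[0, 0, 0], [0, 0, 0], [0, 0, 0], [0, 0, 0], [0, 0, 0], [0, 0, 0], [0, 0, 0], [0, 0, 0]], hand=[0.048, 0.048, 0.048, 0.048, 0.048, 0.048, 0.048, 0.048])

```text
time: 23.5
tcp_pos: [0.4532, -0.2199, 0.2142]
tcp_rot: [0.284, 1.551, -0.284]
contact_force: [-0.1, 0.1, -2.2]
width: 0.648
```

```bash
python3 go.py .5 -.03 .24 10; python3 - <<'E'
from h import *
S=ctrl.get_image("side");cv2.imwrite("pics/m8.png",crop(S["pixels"],200,200,100,100,5))
E
```

```text
t 23.5 tcp [ 0.4532 -0.2199  0.2142] q [ 0.19  0.4   0.2   2.15 -0.13  0.61  1.69] F [-0.1  0.1 -2.2] w 0.648
toolshift mm [-25.9 194.2 -23.5] turn [-30.74   0.06   0.04]
```

View pics/m8.png

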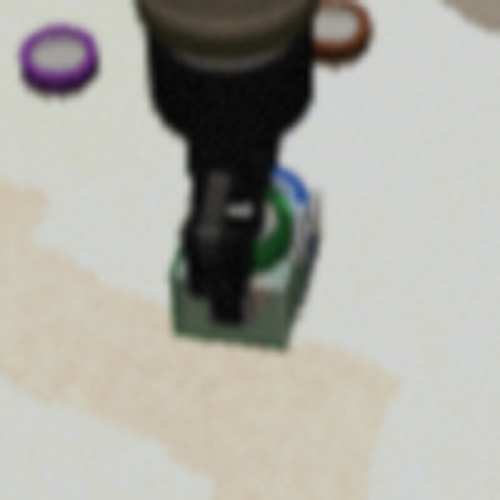

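The pot is lifted with the lid still on. I carry it on towards a standoff in front of the camera head.

Emit:
servo_tool(offset=[[-0.003, 0.01, -0.001], [-0.004, 0.02, -0.002], [-0.004, 0.028, -0.003], [-0.004, 0.03, -0.003], [-0.004, 0.03, -0.003], [-0.004, 0.03, -0.003], [-0.004, 0.03, -0.003], [-0.004, 0.03, -0.003], [-0.004, 0.03, -0.003], [0, 0.028, -0.003], [0, 0.02, -0.003], [0, 0.01, -0.001]], angular=[[0, 0, 0], [-2, 0, 0], [-4, 0, 0], [-4, 0, 0], [-4, 0, 0], [-4, 0, 0], [-4, 0, 0], [-4, 0, 0], [-4, 0, 0], [-4, 0, 0], [-4, 0, 0], [-2, 0, 0]], hand=[0.048, 0.048, 0.048, 0.048, 0.048, 0.048, 0.048, 0.048, 0.048, 0.048, 0.048, 0.048])

```text
time: 24.75
tcp_pos: [0.436, 0.0886, 0.2388]
tcp_rot: [-0.284, 1.574, 0.291]
contact_force: [1.6, -0.7, -1.7]
width: 0.646
```

```bash
python3 go.py .53 .076 .25 37.5 20;python3 go.py .53 .076 .25 37.5 0
```

```text
t 24.75 tcp [0.436  0.0886 0.2388] q [-0.3   0.3  -0.03  2.22  0.    0.65  1.61] F [ 1.6 -0.7 -1.7] w 0.646
toolshift mm [-13.4 -45.3  83. ] turn [-16.51 -20.98   2.25]
t 24.75 tcp [0.436  0.0886 0.2388] q [-0.3   0.3  -0.03  2.22  0.    0.65  1.61] F [ 1.6 -0.7 -1.7] w 0.646
toolshift mm [-13.4 -45.3  83. ] turn [-16.55  -1.12  -0.65]
```

Emit:
servo_tool(offset=[[-0.002, -0.004, 0.008], [-0.002, -0.008, 0.014], [-0.002, -0.008, 0.015], [-0.002, -0.008, 0.015], [-0.002, -0.008, 0.015], [-0.002, -0.006, 0.012], [0, -0.003, 0.006], [0, 0, 0], [0, 0, 0], [0, 0, 0], [0, 0, 0], [0, 0, 0]], angular=[[0, 0, 0], [0, 0, 0], [0, 0, 0], [0, 0, 0], [0, 0, 0], [0, 0, 0], [0, 0, 0], [-3, 0, 0], [-4, -2, 0.5], [-4, -3, 0.5], [-4, -3, 0.5], [-2, -2, 0]], hand=[0.048, 0.048, 0.048, 0.048, 0.048, 0.048, 0.048, 0.048, 0.048, 0.048, 0.048, 0.048])

```text
time: 25.95
tcp_pos: [0.5384, 0.0666, 0.244]
tcp_rot: [-0.45, 1.367, 0.558]
contact_force: [0.3, -0.2, -1.9]
width: 0.641
```

```bash
python3 go.py .53 .076 .25 37.5 20;python3 go.py .594 .125 .25 37.5 20
```

```text
t 25.95 tcp [0.5384 0.0666 0.244 ] q [-0.05  0.36 -0.17  2.1  -0.05  0.55  2.07] F [ 0.3 -0.2 -1.9] w 0.641
toolshift mm [-5.8 12.7  0. ] turn [-1.000e-02 -1.111e+01 -1.150e+00]
t 25.95 tcp [0.5384 0.0666 0.244 ] q [-0.05  0.36 -0.17  2.1  -0.05  0.55  2.07] F [ 0.3 -0.2 -1.9] w 0.641
toolshift mm [ 6.7 12.2 79.7] turn [-1.000e-02 -1.111e+01 -1.150e+00]
```

Emit:
servo_tool(offset=[[0, 0.004, 0.005], [0, 0.004, 0.008], [0, 0.004, 0.01], [0, 0, 0.01], [0, 0, 0.006], [0, 0, 0], [0, 0, 0]], angular=[[0, -2, 0], [0, -3, -0.4], [0, -3, -0.4], [0, -2, -0.4], [0, -1, 0], [0, 0, 0], [0, 0, 0]], hand=[0.048, 0.048, 0.048, 0.048, 0.048, 0.048, 0.048])

```text
time: 26.65
tcp_pos: [0.5602, 0.0917, 0.2516]
tcp_rot: [-0.393, 1.179, 0.559]
contact_force: [0.8, 0.0, -1.0]
width: 0.646
```

```bash
python3 go.py .594 .125 .25 37.5 20; python3 - <<'E'
from h import *
T=ctrl.get_image("top");S=ctrl.get_image("side")
cv2.imwrite("pics/m9.png",np.hstack([crop(T["pixels"],80,70,150,150,2.66,2),crop(S["pixels"],240,80,100,100,4)]))
L=np.array([.709,.213,.285])
u=np.array([np.cos(np.radians(37.5)),np.sin(np.radians(37.5)),0]);z=np.array([0,0,1.]);c,s=np.cos(np.radians(20)),np.sin(np.radians(20))
hx=c*u+s*z;hz=-s*u+c*z
print(proj(S,[L,L-.12*hx]))
E
```

```text
t 26.65 tcp [0.5602 0.0917 0.2516] q [ 0.03  0.35 -0.27  2.16 -0.16  0.33  2.14] F [ 0.8  0.  -1. ] w 0.646
toolshift mm [17.5  6.4 43.7] turn [-0.62 -0.09  0.25]Traceback (most recent call last):
  File "<stdin>", line 3, in <module>
    return _nx.concatenate(arrs, 1, dtype=dtype, casting=casting)
           ~~~~~~~~~~~~~~~^^^^^^^^^^^^^^^^^^^^^^^^^^^^^^^^^^^^^^^
ValueError: all the input array dimensions except for the concatenation axis must match exactly, but along dimension 0, the array at index 0 has size 399 and the array at index 1 has size 400
```

Emit:
servo_tool(offset=[[0.003, 0.001, 0.007], [0.004, 0.002, 0.01], [0.004, 0.002, 0.01], [0.003, 0.001, 0.008], [0, 0, 0], [0, 0, 0]], angular=[[0, 0, 0], [-0.5, 0, 0.2], [0, 0, 0], [0, 0, 0], [0, 0, 0], [0, 0, 0]], hand=[0.048, 0.048, 0.048, 0.048, 0.048, 0.048])

```text
time: 27.35
tcp_pos: [0.5896, 0.1234, 0.25]
tcp_rot: [-0.4, 1.177, 0.57]
contact_force: [-1.1, -0.2, -1.9]
width: 0.644
```

```bash
python3 go.py .594 .125 .25 37.5 20; python3 - <<'E'
from h import *
T=ctrl.get_image("top");S=ctrl.get_image("side")
s0=cv2.imread("pics/side0.png")
cv2.imwrite("pics/m9.png",np.vstack([np.hstack([crop(T["pixels"],80,70,100,75,4,2),crop(S["pixels"],240,80,100,75,4)]),np.hstack([crop(s0,285,90,50,37,8)[:296],crop(S["pixels"],285,90,50,37,8)[:296]])]))
g=cv2.cvtColor(s0,cv2.COLOR_BGR2GRAY)[98:125,290:325]
for st,c in blobs((g<50).astype(np.uint8),5):print("dark",st,np.add(c,[290,98]),plane(S,np.add(c,[290,98]),.285).round(4))
for L in([.707,.209,.285],[.712,.218,.285]):print(proj(S,L),proj(T,L))
E
```

```text
t 27.35 tcp [0.5896 0.1234 0.25  ] q [-0.05  0.38 -0.23  2.1  -0.13  0.35  2.09] F [-1.1 -0.2 -1.9] w 0.644
toolshift mm [ 1.5 -1.4  4.1] turn [ 0.05 -0.1  -0.01]
dark [32, 0, 2, 4, 7] [322.6  99.7] [[0.7916 0.2807 0.285 ]]
dark [5, 10, 17, 12, 92] [302.8 113.9] [[0.7081 0.2155 0.285 ]]
[[303.01661157 115.09104043]] [[150.74341411 118.96719302]]
[[303.80138803 113.30180891]] [[146.42173685 116.25742615]]
```

View pics/m9.png

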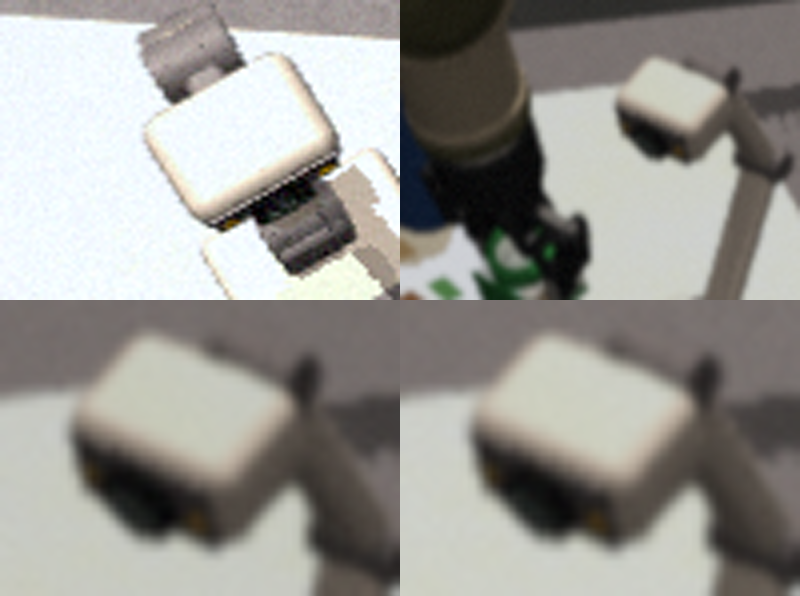

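The lens sits at about side (303.1,115.6) and top (150,120). Together with the base measurement that puts it at about (0.708, 0.211, 0.285). A small correction remains before the final check.

Emit:
servo_tool(offset=[[0, -0.002, 0.004], [0, 0, 0], [0, 0, 0], [0, 0, 0], [0, 0, 0], [0, 0, 0]], angular=[[0, 0, 0], [0, 0, 0], [0, 0, 0], [0, 0, 0], [0, 0, 0], [0, 0, 0]], hand=[0.048, 0.048, 0.048, 0.048, 0.048, 0.048])

```text
time: 28.05
tcp_pos: [0.5935, 0.1223, 0.2518]
tcp_rot: [-0.399, 1.178, 0.568]
contact_force: [0.4, 1.0, -2.0]
width: 0.647
```

```bash
python3 go.py .593 .123 .25 37.5 20; python3 - <<'E'
from h import *
T=ctrl.get_image("top");S=ctrl.get_image("side")
s=ctrl.read_state();R=Ro.from_rotvec(s["tcp_rot"]).as_matrix();pz=-R[:,0];px=R[:,2];py=R[:,1]
o=np.array(s["tcp_pos"])-.0397*pz
wc=o+.028*px+.023*pz;lt=o+.064*pz
im=cv2.resize(crop(S["pixels"],265,95,100,75,1),None,fx=8,fy=8,interpolation=cv2.INTER_CUBIC)
im=crop(S["pixels"],240,95,100,75,8)
cor=[o+a*.028*px+b*.028*py+h*pz for h in(0,.046) for a in(-1,1) for b in(-1,1)]
for p in proj(S,cor+[lt]):cv2.circle(im,tuple(int(v) for v in (p-[240,95])*8),4,(0,0,255),1)
cv2.imwrite("pics/m10.png",im)
t=np.radians(20);u=np.array([np.cos(np.radians(37.5)),np.sin(np.radians(37.5)),0]);z=np.array([0,0,1.])
hx=np.cos(t)*u+np.sin(t)*z;hz=-np.sin(t)*u+np.cos(t)*z;H=np.c_[hx,np.cross(hz,hx),hz]
print("wc in head",(H.T@(wc-[.708,.211,.285])).round(4),"qvel",np.abs(s["qvel"]).max(),"pot z",o[2])
E
```

```text
t 28.05 tcp [0.5935 0.1223 0.2518] q [-0.05  0.38 -0.23  2.09 -0.13  0.36  2.09] F [ 0.4  1.  -2. ] w 0.647
toolshift mm [ 1.7  0.8 -0.6] turn [-0.08 -0.12  0.05]
wc in head [-0.1194 -0.0007  0.0016] qvel 0.002060417757497995 pot z 0.2144641477162413
```

View pics/m10.png

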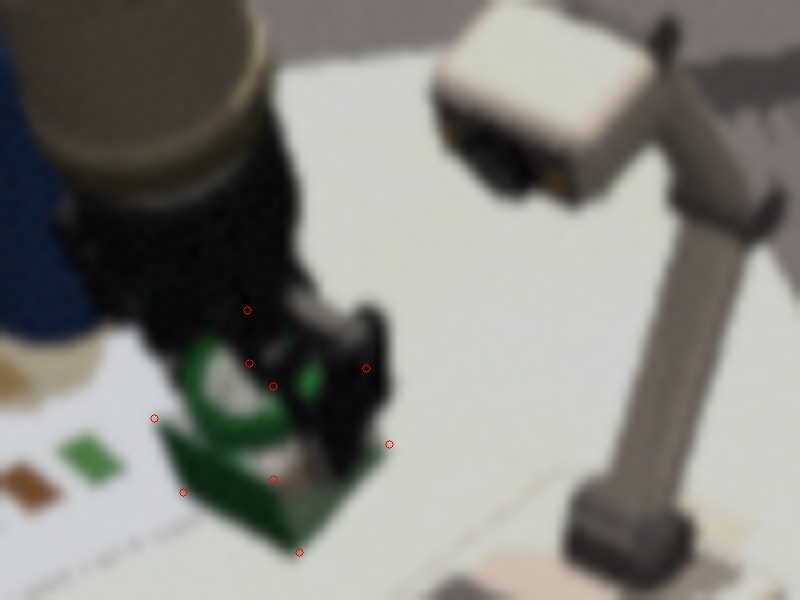

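```bash
python3 -c "
from workcell import ctrl
print(ctrl.hand_in())"
```

```text
the job is handed in; nothing more can be done
None
```

I put the green lid on the open pot, gripped the pot by its two clear side walls and am holding it up in front of the document camera. I handed the job in at about 28 s. It reports no verdict, so whether it passed is not known.

**Last checks:**
- **Position:** by my calculation the window centre is 119.4 mm from the lens and within 2 mm of its axis. The pot's lean and facing match the camera head to about 0.2°. This takes the pot position from the arm's pose and the lens position from the images.
- **Hold:** the pot is about 214 mm up and the arm is still. The grip opening has stayed steady since the pot was gripped.
- **Picture:** the pot's corners line up with where the arm pose says they should be, and the lid looks seated.

**Less certain:**
- **Lens position:** it comes from the camera images. My separate estimates differed by up to 9 mm before I settled on one, against a tolerance of 15 mm.
- **Lid at the final pose:** I judged it only by eye in the side view, where the fingers partly hide it. After placing it, its measured height was about 5 mm below the expected value. That is in line with the camera's earlier low bias on the same lid.
- **Shell:** I saw it through the lid on the table, and it is only faintly visible in the last picture.

I saw no contact with the document camera, the other pots, the tubs or the spectacles. I did not measure their positions again at the end.

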